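Square a record book on the flatbed scanner and start the scan

TASK

The cover of the record book lying face down on the scanner's glass is to be scanned. With your fingertips push the book gently along the glass, without lifting it, into the corner with the arrow mark, square and snug against the raised rims on both sides of that corner. Then press the large round start button fully in, let it come back and leave everything untouched: no other scanner button pressed, and the mug, stapler, hand stamp and mouse left where they are.

Things in the scene. Friction and masses are not known exactly. Their poses are not given: they have to be found in the camera images.
- scanner: Grey flatbed scanner fixed to the desk, 280 (x) x 430 (y) x 50 mm high; lid folded back flat behind it. Origin: centre of its underside, on the desk; x to the rear (lid hinges), y to the control panel at the left end; yaw varies. Glass: x -108 to +110, y -185 to +115 mm, its top 46 mm above the origin, inside a rim 4 mm higher (50 mm).
- ref_corner (a point): Reference corner: where the upright inner faces of the rim at the rear (scanner x = +110 mm) and right (y = -185 mm) meet, at the height of the glass top. These two faces are the stops for the book. A dark moulded arrow on the rim points to the corner. Axes as the scanner's: the glass extends from it to -x and +y.
- book: Loose hardback book, buff cloth covers, 128 (x) x 182 (y) x 20 mm (z), 0.25 to 0.5 kg, flat on the glass, spine along its -x side. Origin: centre of its underside. It starts clear of both stops, turned up to 0.3 rad either way from the scanner's axes. It slides at under 6 N; pushed while askew it can wedge a corner on a stop until pushed nearer its lagging end.
- book_center (a point): Centre of the book, half-way up (10 mm above its underside); axes as the book's.
- book_corner (a point): The book's lower corner at its +x, -y end (64 mm, -91 mm from its centre): the corner that belongs in the scanner's reference corner; axes as the book's.
- start (a joint): Travel of the start button in m: 0 out, 0.004 fully pressed; spring return, about 4 N when fully in.
- start_top (a point): Centre of the top of the start button: round aluminium cap of 26 mm diameter, 7 mm proud of the control panel, 57 mm above the desk, at x = -70, y = +170 mm from the scanner's origin. It is pressed straight down.
- small0 (a joint): Travel (m, 0 out, 0.002 in) of the small oblong button (11 x 22 mm, 4 mm proud) at x = +20, y = +170 mm on the scanner: not to be pressed.
- small1 (a joint): The same for the small oblong button at x = +52, y = +170 mm: not to be pressed.
- small2 (a joint): The same for the small oblong button at x = +84, y = +170 mm: not to be pressed.
- mug: Bystander: white mug, 80 mm across, 90 mm high, standing on the desk left (+y) of the scanner. Origin: centre of its underside.
- stapler: Bystander: black stapler, 30 x 120 x 51 mm, on the desk right (-y) of the scanner. Origin: centre of its underside.
- stamp: Bystander: wooden hand stamp, 32 mm across, 70 mm high, standing on the desk left (+y) of the scanner. Origin: centre of its underside.
- mouse: Bystander: black computer mouse, 100 x 60 x 35 mm, on the desk right (-y) of the scanner, nearer the robot than the stapler. Origin: centre of its underside.
Mind the look-alikes: they are no part of the job. Of the things like the book, leave any that is grey; of the rest the larger one is meant.

How it is judged:
On the way, in this order (a step that is already met when the one before it is completed fails the run):
1. the book lies square in the arrow corner of the glass, against both rims (x of book_corner in the frame of ref_corner between -0.004 and 0.004 m and y of book_corner in the frame of ref_corner between -0.004 and 0.004 m and angle between the x axis of book_corner and the x axis of ref_corner, either way round below 0.03 rad and z of book_corner in the frame of ref_corner below 0.002 m and angle between book_center's own z axis and vertical below 0.03 rad), for 0.2 s.
2. the start button is pressed fully in (value of joint start above 0.0032 m), for 0.1 s.
At the end, for the whole second after the job is handed in: The book lies flat and at rest on the glass, its corner within 4 mm of the reference corner along both rims and square to them within 0.03 rad; all buttons are out again; mug, stapler, stamp and mouse are within 25 mm of where they stood (all of step 1 and linear speed of book below 0.01 m/s and value of joint each of start, small0, small1, small2 below 0.001 m and distance of each of mug, stapler, stamp, mouse from where it was at the start of the episode below 0.025 m); the robot touches nothing.
It fails at once if the book is lifted or tipped (more than 10 mm above the glass or 0.15 rad) (z of book_center in the frame of ref_corner above 0.02 m or angle between book_center's own z axis and vertical above 0.15 rad).
It fails at once if the book or the scanner is pushed harder than 60 N (contact force between the fingers and book above 60 N or contact force between any of the fingers, the arm and scanner above 60 N).
It fails at once if start is pressed while the book is not in the corner (value of joint start above 0.002 m and not (x of book_corner in the frame of ref_corner between -0.004 and 0.004 m and y of book_corner in the frame of ref_corner between -0.004 and 0.004 m and angle between the x axis of book_corner and the x axis of ref_corner, either way round below 0.03 rad and z of book_corner in the frame of ref_corner below 0.002 m and angle between book_center's own z axis and vertical below 0.03 rad)).
It fails at once if one of the small buttons is pressed (value of joint any of small0, small1, small2 above 0.0012 m).
It fails at once if mug, stapler, stamp or mouse is moved or knocked over (distance of any of mug, stapler, stamp, mouse from where it was at the start of the episode above 0.025 m or angle between any of mug, stapler, stamp, mouse's own z axis and vertical above 0.3 rad).
It also fails if it takes over 64 s, if anything falls off the work surface, if the arm or the gripper's body presses on something with over 40 N, if the wrist force passes 120 N, or if a joint passes its speed limit or range.

ROBOT

A 7-joint arm with a two-finger parallel gripper is mounted at the origin on the work surface. World frame = base frame: x ahead of the robot, y to its left, z up, the work surface at z = 0. Lengths are in m, angles in rad, forces in N, time in s.
With the tool pointing down it reaches from about 0.4 to 0.875 m from the base axis. Payload 6.5 kg.
Tool frame: the origin (TCP) lies at the very end of the fingers, on their centre line; the grasp point (between the pads) lies 19 mm behind it (ctrl.hold_point_z is the distance from the TCP to the grasp point, in m); z points along the fingers, y is the line along which they close (so a half turn about z gives the same grasp; the last joint's range is limited). The gripper opens to 88 mm and grips with 3 to 60 N. Pads are 18 mm wide; open, the fingers measure 123 mm over their backs; the gripper's body (75 mm by 187 mm) begins 45 mm behind the grasp point.
Start: joints at [1.156, 0.536, -0.004, 1.538, 0.003, 1.067, -0.071], TCP at [0.222, -0.611, 0.239] pointing down, gripper open.
Joint ranges: [-2.7, 2.7], [-0.37, 2.16], [-1.27, 1.26], [0.24, 2.4], [-1.31, 4.45], [0.19, 1.91], [-2.76, 2.76]. Speed limits (rad/s): [2.39, 2.39, 3.14, 3.14, 3.14, 3.14, 3.14].

INTERFACE

Orientations are given as [roll, pitch, yaw] about the fixed x, y, z axes, in that order (R = Rz(yaw) Ry(pitch) Rx(roll)).
In Python, from bench import ctrl gives the robot as it stands. Calls block until the motion is done:
- ctrl.goto(position, orientation): joint-space move of the TCP to a pose.
- ctrl.move_l(position, ori=None, speed=0.15, until_force=None): straight line of the TCP; ori=None keeps the orientation; speed is the mean speed in m/s. With until_force (N) it stops when the force on the tool has changed by that much, and returns True; else False.
- ctrl.set_joints(angles): joint-space move.
- ctrl.command_gripper(opening): finger opening in m; the grip force is fixed at half the most; returns when the fingers have stopped.
- ctrl.dwell(seconds).
- ctrl.ik(position, orientation): joint angles nearest the present ones, or None.
- ctrl.state(): the state.
- ctrl.get_image(name): name is "scene" or "top" or "wrist"; returns a dict with "pixels" (480x640x3 uint8, blue, green, red), "fovy" (degrees; the focal length in pixels is half the picture's height over the tangent of half this angle, whatever the lens; pixels are square), "cx", "cy" (the principal point, pixels), "dist_coeffs" ([k1, k2, p1, p2, k3] as OpenCV has them; the pictures are not rectified), "R" (3x3) and "t" (3): a world point X has camera coordinates R X + t; the wrist camera has in their place "mount" (4x4, takes a point from camera to tool coordinates, whose origin is the TCP and whose axes are the flange's). Camera axes: x right, y down, z forward; pixel columns grow to the right and rows downward; lengths in m; the calibration is good to about 2 mm. A picture is of the moment at which its call begins: read the wrist's pose just before it. There is no depth.
A pose or a line that the arm cannot do raises ctrl.IKError and nothing moves.
- ctrl.sign_off(): hands the job in; it is judged then, once.
The state is a dict: "time_s": time; "joint_pos": joint angles; "dq": joint speeds; "tau": joint torques, N m; "ee_pos": TCP position; "orientation": TCP orientation; "contact_force": force on the tool from outside, world axes, zero at the start; "wrist_torque": the same for the moment, N m; "gripper_width": finger opening in m; "gripper_force": force on a finger pad.
Only numpy, scipy, OpenCV 4.12 (cv2) and the standard library are available. Lean on these libraries where they do the work, as an engineer would, in place of code of your own. Each camera call takes 0.05 s, during which the arm holds its last target. There are 200 camera calls.

## Working session

There is one attempt and no reset: what is moved stays moved. The work goes in short steps, each a Python script; the robot and the scene stay as the last script left them, time stands still between calls to the robot, and variables do not carry over. Pictures are saved under pics/ and viewed, at most 10 in all, crops included, and the job is handed in when it is done.

```bash
mkdir -p pics; ls; python3 - <<'E'
from bench import ctrl
import cv2,pickle
for n in("top","scene"):
    d=ctrl.get_image(n); cv2.imwrite(f"pics/{n}0.png",d["pixels"]); pickle.dump(d,open(f"{n}0.pkl","wb"))
    print(n,d["fovy"],d["cx"],d["cy"],d["dist_coeffs"],d["R"],d["t"])
s=ctrl.state();print(s["time_s"],s["orientation"],s["ee_pos"],ctrl.hold_point_z)
E
```

```text
pics
top 52.50991902855627 321.38583805024393 245.51965516888077 [-0.04982997  0.          0.          0.          0.        ] [[-0.02955998 -0.99955788  0.00320077]
 [-0.99567529  0.02916271 -0.0882058 ]
 [ 0.08807346 -0.00579429 -0.99609713]] [0.03424744 0.52766605 1.31041703]
scene 56.89078199466186 325.01096241510413 235.24920945237722 [-0.07524506  0.          0.          0.          0.        ] [[-0.53925086  0.84207295  0.01103022]
 [ 0.47570287  0.31538872 -0.8211192 ]
 [-0.69492107 -0.43754213 -0.57065015]] [ 0.24842458 -0.18525303  1.42318403]
0.1 [-3.14004814e+00  1.46575624e-04  3.48908609e-01] [ 0.22194101 -0.61034861  0.23794116] 0.0187
```

View pics/top0.png

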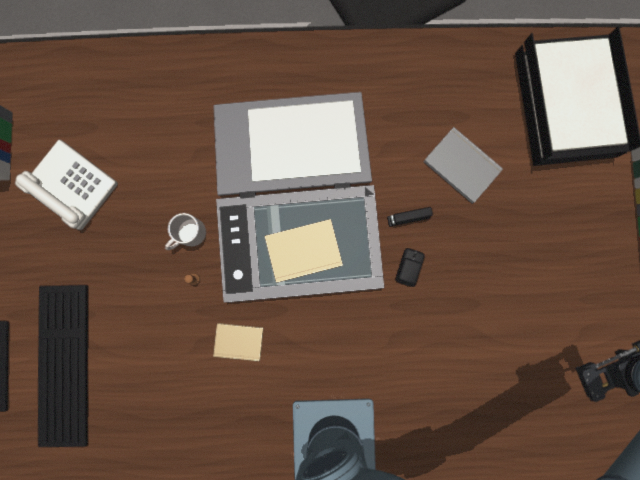

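View pics/scene0.png

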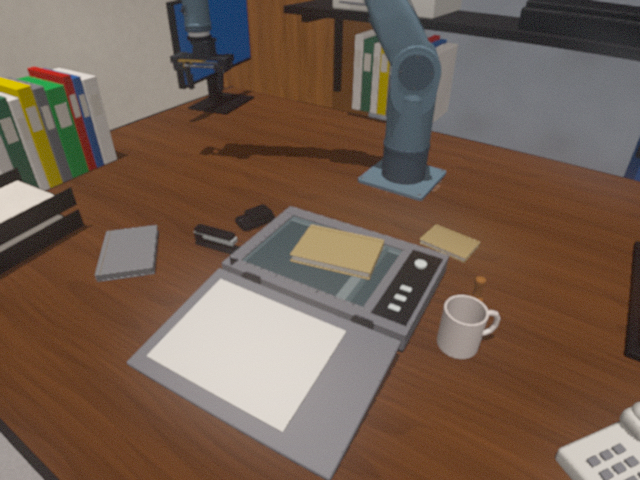

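```bash
cat > h.py <<'E'
import numpy as np,cv2,pickle
from scipy.optimize import least_squares
def rays(d,px,R=None,t=None):
    f=240/np.tan(np.radians(d["fovy"]/2)); K=np.array([[f,0,d["cx"]],[0,f,d["cy"]],[0,0,1]])
    u=cv2.undistortPoints(np.float64(px).reshape(-1,1,2),K,np.float64(d["dist_coeffs"])).reshape(-1,2)
    R=np.array(d["R"]) if R is None else R; t=np.array(d["t"]) if t is None else t
    return -R.T@t, np.c_[u,np.ones(len(u))]@R
def onplane(d,px,z,R=None,t=None):
    c,r=rays(d,px,R,t); return (c+r*((np.asarray(z)-c[2])/r[:,2])[:,None])[:,:2]
def fit2d(model,world):  # rigid: world=R(yaw)model+p
    f=lambda q:(np.c_[np.cos(q[2])*model[:,0]-np.sin(q[2])*model[:,1]+q[0],np.sin(q[2])*model[:,0]+np.cos(q[2])*model[:,1]+q[1]]-world).ravel()
    s=least_squares(f,[*world.mean(0),0],loss="soft_l1",f_scale=.003); return s.x,f(s.x).reshape(-1,2)
def bookmask(im):
    h=cv2.cvtColor(im,cv2.COLOR_BGR2HSV); return cv2.inRange(h,(12,50,140),(32,200,255))
E
python3 - <<'E'
from h import *
d=pickle.load(open("top0.pkl","rb")); im=d["pixels"]
m=bookmask(im)
for c in cv2.findContours(m,0,1)[0]:
    if cv2.contourArea(c)>500: r=cv2.minAreaRect(c); print("buff",r, cv2.boxPoints(r).round(1).tolist(),cv2.contourArea(c))
g=cv2.cvtColor(im,cv2.COLOR_BGR2GRAY)
sub=np.zeros_like(g); sub[205:292,224:246]=g[205:292,224:246]
n,l,st,ce=cv2.connectedComponentsWithStats((sub>140).astype(np.uint8))
for i in range(1,n): print("btn",ce[i],st[i,4])
cv2.imwrite("pics/crop1.png",cv2.resize(im[180:310,205:397],None,fx=4.15,fy=4.15,interpolation=cv2.INTER_CUBIC))
E
```

```text
buff ((237.7429962158203, 341.7415771484375), (46.98148727416992, 33.88267517089844), 5.355824947357178) [[212.8000030517578, 356.3999938964844], [215.89999389648438, 322.70001220703125], [262.70001220703125, 327.1000061035156], [259.5, 360.79998779296875]] 1494.5
buff ((303.1176452636719, 250.4705810546875), (48.02205276489258, 68.39505004882812), 75.96376037597656) [[264.1000061035156, 235.5], [330.5, 218.89999389648438], [342.1000061035156, 265.5], [275.79998779296875, 282.1000061035156]] 3118.0
btn [226. 205.] 5
btn [233.5  217.25] 32
btn [234.48484848 228.93939394] 33
btn [235.5   240.625] 32
btn [237.45945946 274.16216216] 74
btn [224. 285.] 9
btn [224. 291.] 1
```

View pics/crop1.png

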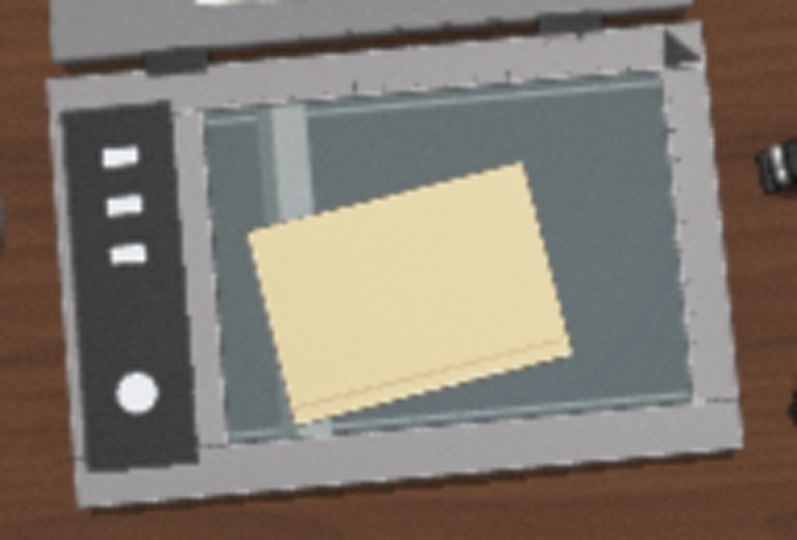

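The crop confirms three candidates: small buff pad on the desk (238,342), grey book (463,165), and the larger buff book on the glass (303,250). The last one is the target. The arrow is at the scanner's rear right, around (369,191).

```bash
python3 - <<'E'
from h import *
d=pickle.load(open("top0.pkl","rb"))
cv=lambda a:(np.array(a,float)+.5)/4.15-.5+[205,180]
out=cv([(47,80),(701,24),(742,448),(80,506)]); gl=cv([(203,110),(662,73),(692,400),(229,440)])
bt=np.array([(233.5,217.25),(234.48,228.94),(235.5,240.6),(237.46,274.16)])
px=np.r_[out,gl,bt]; z=[.05]*8+[.054]*3+[.057]
model=np.array([(.14,.215),(.14,-.215),(-.14,-.215),(-.14,.215),(.11,.115),(.11,-.185),(-.108,-.185),(-.108,.115),(.084,.17),(.052,.17),(.02,.17),(-.07,.17)])
q,r=fit2d(model,onplane(d,px,z)); print("scanner",q.round(4));print((r*1e3).round(1).tolist())
bc=cv([(248,232),(521,162),(572,353),(295,424)])
b,r=fit2d(np.array([(.064,.091),(.064,-.091),(-.064,-.091),(-.064,.091)]),onplane(d,bc,.066)); print("book",b.round(4),(r*1e3).round(1).tolist())
c,s=np.cos(q[2]),np.sin(q[2]); print("book in scanner",np.array([[c,s],[-s,c]])@(b[:2]-q[:2]),b[2]-q[2])
np.save("scan.npy",q)
W=lambda x,y:np.array([c*x-s*y+q[0],s*x+c*y+q[1]])
from bench import ctrl
for n,x,y in(("ref",.11,-.185),("start",-.07,.17),("nearfront",-.09,0)):
    for yaw in(0,np.pi/2,-np.pi/2):
        j=ctrl.ik([*W(x,y),.07],[np.pi,0,q[2]+yaw]); print(n,W(x,y),yaw,None if j is None else np.round(j,2))
E
```

```text
scanner [0.5354 0.0782 0.0579]
[[1.3, -0.2], [1.6, -0.5], [-0.5, -1.2], [-0.7, 1.9], [0.1, 0.1], [1.8, 0.9], [-2.1, -0.4], [-2.5, 0.5], [0.3, -0.5], [0.2, -0.2], [-0.2, 0.3], [0.2, -0.4]]
book [0.514  0.0675 0.2229] [[0.5, 0.8], [0.7, -0.5], [-0.5, -0.2], [-0.8, -0.1]]
book in scanner [-0.02199962 -0.00946726] 0.16493321080234913
ref [ 0.65595448 -0.10007669] 0 [ 0.16  0.76 -0.12  1.59  0.12  0.79 -1.52]
ref [ 0.65595448 -0.10007669] 1.5707963267948966 [ 0.4   0.81 -0.47  1.58  0.45  0.86 -0.19]
ref [ 0.65595448 -0.10007669] -1.5707963267948966 [-0.55  1.09  1.08  1.64 -1.07  1.11 -2.24]
start [0.45570119 0.24390532] 0 [-0.18  0.63 -0.5   1.97  0.48  0.66 -2.51]
start [0.45570119 0.24390532] 1.5707963267948966 [ 0.1   0.78 -0.91  1.96  0.84  0.84 -1.22]
start [0.45570119 0.24390532] -1.5707963267948966 [ 0.2   0.89 -1.08  1.95  0.99  0.96  1.82]
nearfront [0.44557812 0.07303249] 0 [-0.    0.52 -0.31  2.14  0.31  0.52 -2.06]
nearfront [0.44557812 0.07303249] 1.5707963267948966 [ 0.17  0.56 -0.53  2.13  0.51  0.58 -0.67]
nearfront [0.44557812 0.07303249] -1.5707963267948966 [ 0.57  0.8  -1.08  2.11  0.98  0.86  2.09]
```

```bash
cat >> h.py <<'E'
from bench import ctrl
def load(): return np.load("scan.npy")
def W(x,y,z):
    q=load(); c,s=np.cos(q[2]),np.sin(q[2]); return [c*x-s*y+q[0],s*x+c*y+q[1],z]
def S(p):
    q=load(); c,s=np.cos(q[2]),np.sin(q[2]); return np.array([[c,s],[-s,c]])@(np.array(p[:2])-q[:2])
def O(a=0): return [np.pi,0,load()[2]+a]
def rep(*a):
    s=ctrl.state(); print(*a,"t",round(s["time_s"],2),"S",(S(s["ee_pos"])*1e3).round(1),"z",round(s["ee_pos"][2]*1e3,1),"F",np.round(s["contact_force"],1),"w",round(s["gripper_width"],4))
def look(n,name):
    d=ctrl.get_image(n); cv2.imwrite(f"pics/{name}.png",d["pixels"]); pickle.dump(d,open(name+".pkl","wb"))
    if n=="top":
        cs=max(cv2.findContours(bookmask(d["pixels"]),0,1)[0],key=cv2.contourArea)
        w=onplane(d,cs.reshape(-1,2),.066); r=cv2.minAreaRect(np.float32([S(p)*1e3 for p in w])); print("book rect (scanner mm)",r)
E
python3 - <<'E'
from h import *
ctrl.goto(W(-.126,-.012,.15),O()); rep()
ctrl.move_l(W(-.126,-.012,.055),speed=.1); rep("down")
h=ctrl.move_l(W(-.05,-.012,.055),speed=.05,until_force=14); rep("push",h)
look("top","top1")
E
```

```text
t 2.59 S [-125.6  -12.6] z 150.1 F [-0.6 -0.1  0.3] w 0.088
down t 3.69 S [-125.6  -11.9] z 55.4 F [-1.  -1.3 -0.4] w 0.0884
push False t 5.36 S [-49.7 -12. ] z 55.2 F [-0.1 -0.4 -0.1] w 0.0881
book rect (scanner mm) ((39.72617721557617, -20.85334014892578), (181.5758514404297, 97.65355682373047), 89.83191680908203)
```

```bash
python3 - <<'E'
from h import *
h=ctrl.move_l(W(-.018,-.012,.055),speed=.03,until_force=12); rep("pushx",h)
ctrl.move_l(W(-.06,-.012,.055),speed=.15); ctrl.move_l(W(-.06,-.012,.12),speed=.2)
ctrl.goto(W(.04,.10,.12),O(np.pi/2)); rep("above")
look("top","top2")
ctrl.move_l(W(.04,.10,.055),speed=.1)
h=ctrl.move_l(W(.04,.03,.055),speed=.05,until_force=14); rep("pushy",h)
look("top","top3")
E
```

```text
pushx True t 6.15 S [-29.2 -12.2] z 54.3 F [ 0.2 -1.   0.2] w 0.0882
above t 8.07 S [39.3 99.5] z 119.0 F [-0.  -0.2  0.1] w 0.0879
book rect (scanner mm) ((-246.60861206054688, 181.07260131835938), (122.95503234863281, 87.85797119140625), 79.64752197265625)
pushy False t 10.47 S [40.1 30. ] z 55.0 F [-0.3  1.2  1.3] w 0.0879
book rect (scanner mm) ((-246.6342315673828, 181.13739013671875), (122.96637725830078, 87.72945404052734), 79.74545288085938)
```

View pics/top3.png

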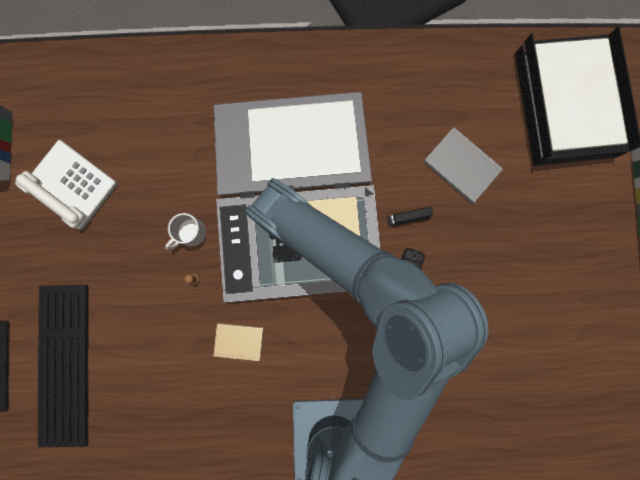

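The arm hides most of the book, but its visible part (335,215) lies along the rear rim and is moving right. I'll keep pushing in -y until it meets the stop, then back off and look.

```bash
python3 - <<'E'
from h import *
h=ctrl.move_l(W(.04,-.005,.055),speed=.03,until_force=12); rep("pushy",h)
ctrl.move_l(W(.04,.05,.055),speed=.15); ctrl.move_l(W(.04,.05,.12),speed=.2)
ctrl.goto(W(-.07,-.085,.12),O()); rep("above")
ctrl.move_l(W(-.07,-.085,.055),speed=.1)
h=ctrl.move_l(W(-.015,-.085,.055),speed=.03,until_force=14); rep("pushx",h)
ctrl.move_l(W(-.06,-.085,.055),speed=.15); ctrl.move_l(W(-.06,-.085,.12),speed=.2)
ctrl.goto(W(-.07,.17,.14),O()); rep("over start")
look("top","top4"); look("scene","scene4")
im=cv2.imread("pics/top4.png");cv2.imwrite("pics/crop4.png",cv2.resize(im[180:310,205:397],None,fx=4.15,fy=4.15,interpolation=cv2.INTER_CUBIC))
E
```

```text
pushy True t 11.34 S [39.2  7.7] z 54.9 F [-0.2  1.2  0.9] w 0.0884
above t 13.32 S [-69.9 -84.6] z 119.6 F [ 0.1  0.2 -0.3] w 0.0882
pushx True t 15.44 S [-29.  -84.9] z 54.2 F [-0.3 -0.2  0.1] w 0.0883
over start t 17.27 S [-69.8 168. ] z 139.2 F [ 0.6 -0.8 -0.5] w 0.0882
book rect (scanner mm) ((45.707855224609375, -93.18425750732422), (181.5341339111328, 127.46324920654297), 89.98231506347656)
```

View pics/crop4.png

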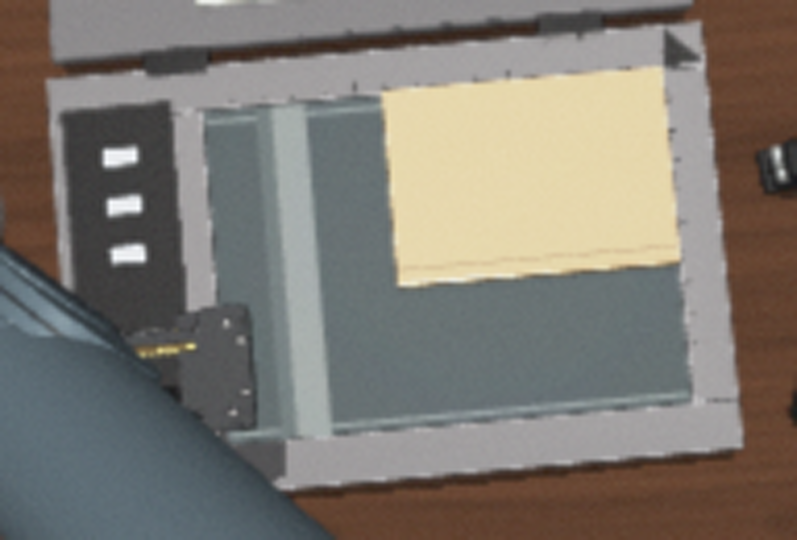

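The book sits in the arrow corner: rear-right corner at crop (663,68), measured centre (45.7, -93.2) mm against the ideal (46, -94), yaw about 0. Next I'll press start with closed fingers.

```bash
python3 - <<'E'
from h import *
ctrl.command_gripper(0); rep("closed")
ctrl.move_l(W(-.07,.17,.066),speed=.1); rep("near")
h=ctrl.move_l(W(-.07,.17,.0525),speed=.02,until_force=15); rep("pressed",h)
ctrl.dwell(.4); rep("held")
look("scene","scene5")
ctrl.move_l(W(-.07,.17,.15),speed=.1); rep("up")
E
```

```text
closed t 18.68 S [-70. 170.] z 140.0 F [ 0.5 -0.5  0.3] w 0.0004
near t 19.57 S [-69.7 170.3] z 66.4 F [-0.3  0.5  0.5] w 0.0004
pressed True t 20.23 S [-69.8 170. ] z 53.4 F [-0.9 -1.2  8.7] w 0.0007
held t 20.62 S [-69.8 170. ] z 53.4 F [-1.8 -1.4  8.3] w 0.0007
up t 21.79 S [-70.4 169.7] z 149.4 F [ 0.1  0.9 -0.5] w 0.0004
```

```bash
python3 - <<'E'
from h import *
ctrl.move_l(W(-.07,.17,.25),speed=.2)
ctrl.set_joints([1.156,.536,-.004,1.538,.003,1.067,-.071]); rep()
look("top","top6")
E
```

```text
t 25.55 S [-352.  -669.6] z 238.9 F [-0.1  0.   0.5] w 0.0002
book rect (scanner mm) ((45.7674674987793, -93.07911682128906), (181.7444610595703, 127.34408569335938), 89.98231506347656)
```

View pics/top6.png

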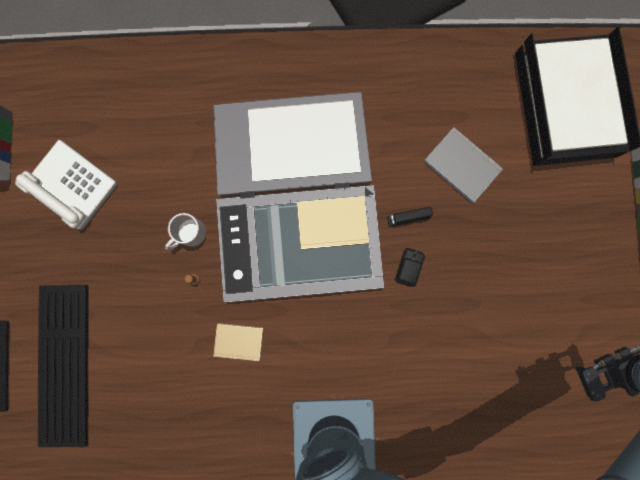

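The book is square in the arrow corner (centre at 333,222). The mug, stamp, stapler and mouse are where they were, and the arm is clear.

```bash
python3 -c "
from bench import ctrl
print(ctrl.sign_off())"
```

```text
the job is handed in; nothing more can be done
None
```

The job is handed in (no verdict was returned): the book measured square and within about 1 mm of the arrow corner, the start button was pressed about 3.6 mm to its stop and released, and the last picture shows the bystanders unmoved and the arm clear.

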